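# Let the small ball out of the sorting drum

### The arm

A 6-joint arm with a two-finger parallel gripper is mounted at the origin on the work surface. World frame = base frame: x ahead of the robot, y to its left, z up, the work surface at z = 0. Lengths are in m, angles in rad, forces in N, time in s.
With the tool pointing down it reaches from about 0.325 to 0.9 m from the base axis. Payload 6.1 kg.
Tool frame: the origin (TCP) lies between the finger pads; the fingertips stand 11 mm ahead of it and the grasp point (between the pads) lies 8 mm behind it; x points along the fingers, z is the direction in which the jaws open and shut, and the axes are right-handed (so a half turn about x gives the same grasp; the last joint's range is limited). The gripper opens to 85 mm and grips with 20 to 120 N. Pads are 22 mm wide; open, the fingers measure 114 mm over their backs; the gripper's body (76 mm by 85 mm) begins 54 mm behind the grasp point. The pads swing forward as they close: fully open they stand 13 mm farther back than shut.
Start: joints at [1.217, 0.22, 1.526, -0, 1.395, -0.126], TCP at [0.141, 0.609, 0.242] pointing down, gripper open.
Joint ranges: [-2.98, 2.98], [-0.91, 2.08], [0.09, 2.57], [-1.24, 4.39], [0.2, 2.65], [-2.68, 2.68]. Speed limits (rad/s): [2.57, 2.57, 3.01, 3.14, 3.14, 3.14].

### API

Orientations are given as a 3x3 rotation matrix whose columns are the frame's x, y, z axes.
In Python, from cell import ctrl, fingers, get_image, camera_params, sign_off, find_in, cut_out gives the robot as it stands. The module is installed in compiled form; this text tells all that it offers. Calls block until the motion is done:
- ctrl.move_ptp(position, orientation): joint-space move of the TCP to a pose.
- ctrl.move_linear(position, ori=None, speed=0.15, stop_force=None): straight line of the TCP; ori=None keeps the orientation; speed is the mean speed in m/s. With stop_force (N) it stops when the force on the tool has changed by that much, and returns True; else False.
- ctrl.set_joints(angles): joint-space move.
- fingers.command_gripper(opening, newtons=None): opening from 0.0 (shut) to 1.0 (fully open); newtons is the grip in N (None keeps the last); returns when the fingers have stopped.
- ctrl.hold(seconds).
- ctrl.solve_ik(position, orientation): joint angles nearest the present ones, or None.
- ctrl.get_state(): the state.
- get_image(name): name is "scene" or "side" or "wrist"; returns the picture (384x512x3 uint8, red, green, blue); there is no depth.
- camera_params(name): a dict with "mtx" (3x3 intrinsics, pixels), "D" ([k1, k2, p1, p2, k3] as OpenCV has them; the pictures are not rectified), "extrinsics" (4x4, takes a point from world to camera coordinates); the wrist camera has in their place "mount" (4x4, takes a point from camera to tool coordinates, whose origin is the TCP and whose axes are the tool frame's). Camera axes: x right, y down, z forward; pixel columns grow to the right and rows downward; lengths in m; the calibration is good to about 2 mm. A picture is of the moment at which its call begins: read the wrist's pose just before it. camera_params takes no time and is no camera call.
A pose or a line that the arm cannot do raises ctrl.IKError and nothing moves.
- sign_off(): hands the job in, once; it reports no verdict.
Trained networks look in the newest picture that a camera, given by its name, has taken for a name from the list of things; names that differ only in an ending like _2 or _b are one class to them, and where a whole thing is asked for, a point or a joint stands for the part that bears it (a point fixed in the world has none). Each returns a list of dicts, best first, with "p" (0 to 1); they miss things now and then, are a little off and sometimes report something else, mostly with a low value. They report only what shows in the picture. A call takes as long as a camera call.
- find_in(camera, target): "position" ([row, column] in pixels, amid what is visible of it).
- cut_out(camera, target): "region" (384x512 bool, what is visible of it) and "position" ([row, column] in pixels, amid what is visible of it).
The state is a dict: "time": time; "joint_pos": joint angles; "qvel": joint speeds; "effort": joint torques, N m; "ee_pos": TCP position; "orientation": TCP orientation; "ft_force": force on the tool from outside, world axes, zero at the start; "moment": the same for the moment, N m; "gripper_width": opening from 0.0 (shut) to 1.0 (fully open).
Only numpy, scipy, OpenCV 4.12 (cv2) and the standard library are available. Lean on these libraries where they do the work, as an engineer would, in place of code of your own. Each camera call takes 0.05 s, during which the arm holds its last target. There are 200 camera calls.

### The job

A small steel ball lies on top of a large one in the sorting drum's bore, under the cap on the side of the long end of the tray. First, with the drum upright, turn its perforated cap so that the middle-sized hole (not the large or the tiny one) is over the bore; then swing the drum by its side handle right over, about to its stop, so that the small ball drops into the steel tray below while the large ball stays in the drum. Leave the drum tipped over.

Things in the scene. Friction and masses are not known exactly. Their poses are not given: they have to be found in the camera images.
- stand: Fixed stand of the sorting drum: a steel catch tray 230 x 136 mm (its +x wall 70 mm high, the others 50 mm) and two grey cheeks, 172 mm high, at y = +-74 mm. Origin on the table, straight below the drum's axle; axes: z up, y along the axle, x to the side towards which the drum tips. In this frame the tray's inside spans x -81..+141 mm and y -64..+64 mm. The axle lies 150 mm above the origin. The stand is turned by up to 17 degrees from the world's axes
- drum (a joint): Swing of the grey drum (120 mm across, 75 mm high) about its level axle (the stand's y), rad: 0 = upright, cap on top; grows as it tips over towards the stand's +x side; 2.3 = stop, the cap facing steeply down. It starts at 0 and stays where it is left (friction, 2 N along its path at the handle). When upright its one bore, 33 mm wide and 60 mm deep, lies 36 mm to the stand's +x side of the drum's centre and is open at the top, under the cap
- cap (a joint): Turn of the aluminium cap on the drum, rad, counter-clockwise from above: 0 = middle hole over the bore, about -1.05 = large hole over the bore, about +1.05 = tiny hole over the bore. Starts between -1.35 and -0.5; turns freely from -1.7 to 1.2 with slight friction (0.06 N m) and stays where it is left
- cap_grip (a point): Point on the cap's turning axis inside its black grip bar, 12 mm below the bar's top and 16 mm above the cap's plate. Bar: 36 mm long, 14 mm thick, 28 mm high, standing upright on the 124 mm cap. The bar's long side runs along this point's y axis; its x axis points to the middle hole (25 mm wide). The large hole (35 mm) is 60 degrees counter-clockwise from it seen from above, the tiny one (8 mm) 60 degrees clockwise; the other half of the cap is blank
- handle (a point): Centre of the free length of the drum's black crank handle: a round bar 14 mm in diameter, 72 mm long (free from 32 mm on the drum's side to 34 mm on the outer side of this point), level and along the stand's y, 100 mm from the axle and 128 mm to the stand's +y side of the drum's centre. With the drum upright it is on the stand's -x side, 89 mm to that side of the axle and 45 mm higher; it goes up, over the top and down on the +x side as the drum tips
- bore (a point): Centre of the drum's bore (30 mm below its mouth); moves with the drum
- small_center (a point): Centre of the small polished steel ball, 12 mm, in the bore at first, on top of the large one
- large_center (a point): Centre of the large polished steel ball, 30 mm, in the bore at first, below the small one; it passes the cap's large hole but not the middle one

How it is judged:
By the outcome, as a careful person would: the job done as asked, in the order asked, and still so for the second after the job is handed in, with the robot touching nothing.
It also fails if it takes over 48 s, if anything falls off the work surface, if the arm or the gripper's body presses on something with over 40 N, if the wrist force passes 120 N, or if a joint passes its speed limit or range.

## Working session

There is one attempt and no reset: what is moved stays moved. The work goes in short steps, each a Python script; the robot and the scene stay as the last script left them, time stands still between calls to the robot, and variables do not carry over. Pictures are saved under pics/ and viewed, about 8 in all and at most 12, crops included, and the job is handed in when it is done.

```bash
mkdir -p pics; cat > h.py <<'E'
import numpy as np, cv2
from cell import ctrl, fingers, get_image, camera_params, sign_off, find_in, cut_out
def save(img,n): cv2.imwrite(f'pics/{n}.png',cv2.cvtColor(img,cv2.COLOR_RGB2BGR))
def cam(name,st=None):
    p=camera_params(name)
    if 'extrinsics' in p: E=np.array(p['extrinsics'])
    else:
        T=np.eye(4);T[:3,:3]=st['orientation'];T[:3,3]=st['ee_pos'];E=np.linalg.inv(T@np.array(p['mount']))
    return np.array(p['mtx']),np.array(p['D']),E
def ray(c,rc):
    K,D,E=c
    u=cv2.undistortPoints(np.array([[[rc[1],rc[0]]]],float),K,D)[0,0]
    R=E[:3,:3];return -R.T@E[:3,3],R.T@np.array([u[0],u[1],1.])
def onz(c,rc,z):
    o,d=ray(c,rc);return o+d*(z-o[2])/d[2]
def proj(c,P):
    K,D,E=c
    return cv2.projectPoints(np.array(P,float).reshape(-1,3),cv2.Rodrigues(E[:3,:3])[0],E[:3,3],K,D)[0].reshape(-1,2)[:,::-1]
E
python3 - <<'E'
from h import *
st=ctrl.get_state();print(st['time'],st['orientation'])
ims=[]
for n in ['scene','side','wrist']:
    im=get_image(n);save(im,n+'0')
    for t in ['stand','cap_grip','handle','drum']:
        print(n,t,[(np.round(d['position']),round(d['p'],2)) for d in find_in(n,t)[:2]])
    c=cam(n,st);print(n,-c[2][:3,:3].T@c[2][:3,3])
    ims.append(im)
save(np.hstack([cv2.resize(i,(400,300)) for i in ims[:2]]),'both')
E
```

```text
0.0 [[-6.79864476e-04 -9.74162339e-01  2.25847903e-01]
 [-1.82998290e-03  2.25848789e-01  9.74160652e-01]
 [-9.99998094e-01  2.48999422e-04 -1.93624699e-03]]
scene stand [(array([225., 256.]), 0.61)]
scene cap_grip [(array([181., 255.]), 0.6)]
scene handle [(array([191., 260.]), 0.64), (array([182., 254.]), 0.21)]
scene drum []
scene [ 0.94557725 -0.02482207  0.77237877]
side stand [(array([222., 264.]), 0.59)]
side cap_grip [(array([186., 268.]), 0.81)]
side handle [(array([201., 265.]), 0.74), (array([220., 262.]), 0.19)]
side drum [(array([199., 262.]), 0.66)]
side [0.18251181 0.39427171 0.75697695]
wrist stand []
wrist cap_grip []
wrist handle []
wrist drum []
wrist [0.06189775 0.62675618 0.37190528]
```

View pics/scene0.png

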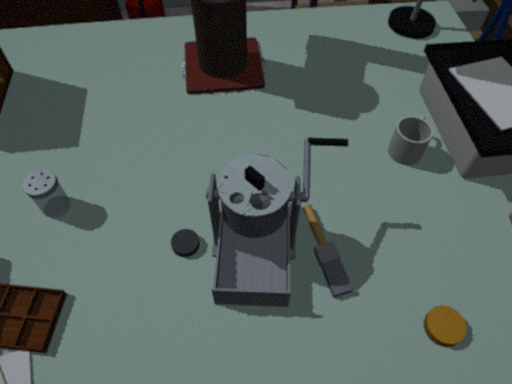

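View pics/side0.png

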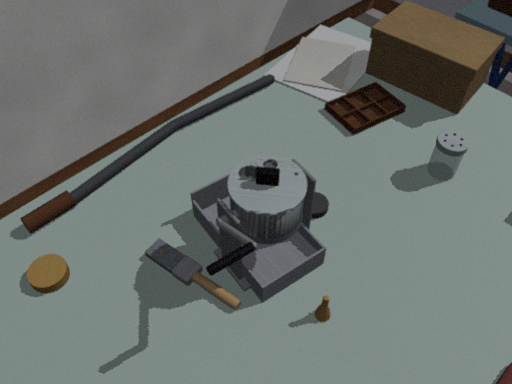

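The scene view shows the drum with its cap at about (185,256), and the handle to the right at (142,328). The large hole is at about (199,262), the middle hole at (198,237), and the tray extends towards the camera, i.e. world +x. In the side view the grip bar is at (176,268) and the handle at (258,230). I'll zoom in next.

```bash
python3 - <<'E'
from h import *
a=cv2.imread('pics/scene0.png')[125:315,195:365];b=cv2.imread('pics/side0.png')[145:300,185:335]
f=lambda i:cv2.convertScaleAbs(cv2.resize(i,None,fx=600/i.shape[0] if 0 else 2.6,fy=2.6,interpolation=cv2.INTER_CUBIC),alpha=1.7)
a,b=f(a),f(b)
h=max(a.shape[0],b.shape[0]);o=np.zeros((h,a.shape[1]+b.shape[1],3),np.uint8);o[:a.shape[0],:a.shape[1]]=a;o[:b.shape[0],a.shape[1]:]=b
print(a.shape,b.shape,o.shape);cv2.imwrite('pics/crop1.png',o[:, :800] if o.shape[1]<=840 else o)
for n in ['scene','side']:
    get_image(n)
    for t in ['handle','cap_grip','drum','stand','cap']:
        for d in cut_out(n,t)[:2]:
            r,c=np.nonzero(d['region']);print(n,t,round(d['p'],2),np.round(d['position']),r.min(),r.max(),c.min(),c.max(),len(r))
E
```

```text
(494, 442, 3) (403, 390, 3) (494, 832, 3)
scene handle 0.55 [191. 259.] 138 237 206 348 5701
scene drum 0.7 [190. 260.] 137 237 206 348 5825
scene stand 0.93 [226. 256.] 137 306 206 348 12734
scene cap 0.91 [183. 252.] 154 216 217 291 3257
side handle 0.7 [201. 264.] 154 274 207 307 6474
side cap_grip 0.68 [188. 268.] 154 215 228 307 3621
side drum 0.92 [203. 262.] 154 274 207 307 6581
side stand 0.97 [223. 261.] 154 301 191 325 13209
side cap 0.55 [183. 269.] 154 215 228 306 3628
```

View pics/crop1.png

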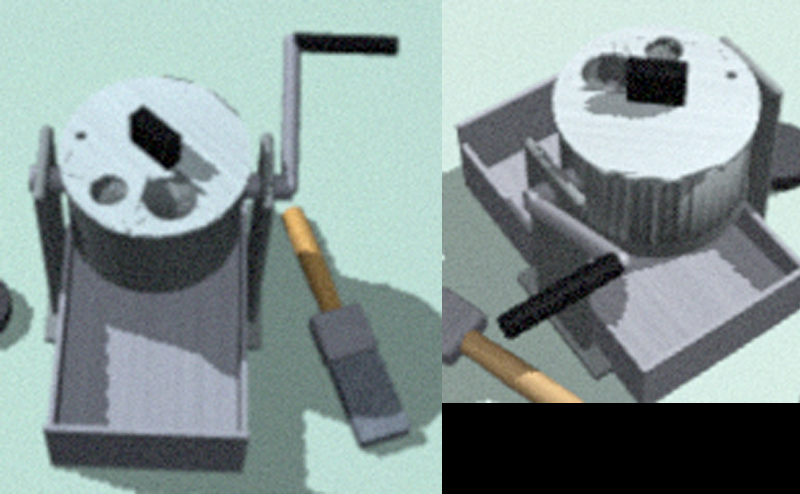

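```bash
cat > fit.py <<'E'
from h import *
from scipy.optimize import least_squares
cs,cd=cam('scene'),cam('side')
S=lambda r,c:(125+r/2.6,195+c/2.6); D=lambda r,c:(145+r/2.6,185+(c-442)/2.6)
obs=[(cs,S(430,46),(.145,-.068,.07)),(cs,S(430,246),(.145,.068,.07)),(cs,S(466,52),(.145,-.068,0)),(cs,S(470,242),(.145,.068,0)),
(cs,S(45,347),(-.089,.128,.195)),(cs,S(46,397),(-.089,.162,.195)),
(cd,D(128,459),(.145,.068,.07)),(cd,D(375,645),(-.085,.068,.05)),(cd,D(403,645),(-.085,.068,0)),(cd,D(328,507),(-.089,.162,.195))]
def W(p,q):
    c,s=np.cos(p[2]),np.sin(p[2]);return [p[0]+c*q[0]-s*q[1],p[1]+s*q[0]+c*q[1],q[2]]
f=lambda p:np.concatenate([proj(c,W(p,q))[0]-np.array(o) for c,o,q in obs])
best=min((least_squares(f,[.45,0,a],loss='soft_l1') for a in (0,.3,-.3,3.1)),key=lambda r:r.cost)
print(best.x,best.cost);print(np.round(f(best.x).reshape(-1,2),1))
p=best.x
print(onz(cs,S(155,155),.2),[proj(cs,W(p,(0,0,z)))[0] for z in (.19,.2,.21)],S(156,155))
E
python3 fit.py
```

```text
[ 0.53279324  0.02382843 -0.15773152] 7.4047835090035825
[[-0.5 -1.2]
 [ 2.3  1.2]
 [-0.3 -0.4]
 [ 0.8  0.1]
 [-0.4 -0.2]
 [-0.2 -0.3]
 [-1.  -0.9]
 [-0.6  0.6]
 [ 3.2  0.3]
 [ 1.1 -0.4]]
[0.54556628 0.02256024 0.2       ] [array([181.77975858, 254.47055406]), array([178.26403672, 254.46966027]), array([174.6658107 , 254.46878298])] (185.0, 254.6153846153846)
```

```bash
cat >> h.py <<'E'
P=np.array([0.5328,0.0238,-0.1577])
def W(q,p=P):
    c,s=np.cos(p[2]),np.sin(p[2]);return np.array([p[0]+c*q[0]-s*q[1],p[1]+s*q[0]+c*q[1],q[2]])
def down(phi):
    x=np.array([0,0,-1.]);z=np.array([np.cos(phi),np.sin(phi),0]);return np.column_stack([x,np.cross(z,x),z])
E
python3 - <<'E'
from h import *
phi=-.95
R=down(phi); tgt=W((0,0,.19))
pos=np.array([tgt[0],tgt[1],.33])
for _ in range(5):
    c=cam('wrist',dict(orientation=R,ee_pos=pos)); g=onz(c,(192,256),.19); pos[:2]+=tgt[:2]-g[:2]
print(pos,ctrl.solve_ik(pos,R))
ctrl.move_ptp(pos,R)
st=ctrl.get_state();im=get_image('wrist');save(im,'w1');np.savez('w1.npz',**{k:np.array(st[k]) for k in('ee_pos','orientation')})
print(st['time'],st['ee_pos'])
for t in ('cap_grip','cap','handle'): print(t,[(d['position'],round(d['p'],2)) for d in find_in('wrist',t)[:2]])
c=cam('wrist',st)
for z in(.18,.19,.2): print(z,proj(c,W((0,0,z)))[0])
E
```

```text
[0.5399247 0.0278125 0.33     ] [-9.44338432e-02 -2.64300120e-02  1.62878597e+00 -4.44089210e-16
  1.53923670e+00  8.55566157e-01]
3.8667 [0.53985738 0.0285903  0.32985716]
cap_grip [([195.3, 250.1], 0.93)]
cap [([191.7, 249.8], 0.83)]
handle [([177.3, 241.8], 0.61)]
0.18 [189.95383159 256.03710165]
0.19 [193.60093417 256.00680386]
0.2 [197.49874706 255.97443851]
```

View pics/w1.png

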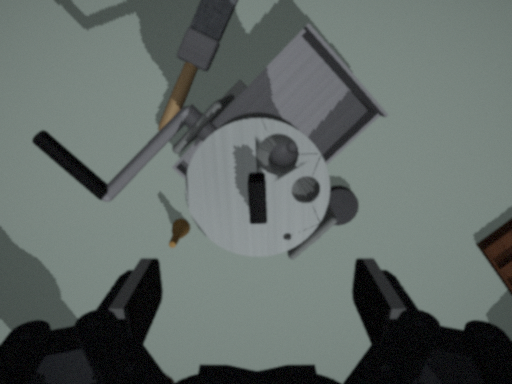

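The wrist view shows the cap centred at about (187,258). The large hole is near (155,279), the middle hole at (188,306), the tiny hole at (236,287), and the grip bar spans rows 173–222 around column 257. I'll turn these into a cap angle and a height.

```bash
python3 - <<'E'
from h import *
st=dict(np.load('w1.npz'));c=cam('wrist',st)
im=cv2.imread('pics/w1.png')
get_image('wrist');m=cut_out('wrist','cap')[0]['region'].astype(np.uint8)
ct=max(cv2.findContours(m,cv2.RETR_EXTERNAL,cv2.CHAIN_APPROX_NONE)[0],key=len)
print(cv2.fitEllipse(cv2.convexHull(ct)),cv2.minEnclosingCircle(ct))
# black bar in gray
g=cv2.cvtColor(im,cv2.COLOR_BGR2GRAY);b=(g[160:235,225:290]<30).astype(np.uint8)
n,l,s,_=cv2.connectedComponentsWithStats(b);k=1+s[1:,4].argmax();r=cv2.minAreaRect(np.argwhere(l==k)[:,::-1].astype(np.float32)+[225,160]) if 0 else cv2.minAreaRect((np.argwhere(l==k)[:,::-1]+np.array([225,160])).astype(np.float32))
print('bar',r,s[k])
for z in(.185,.1905,.195):
    pts=[onz(c,q,z) for q in((187,258),(188,306),(155,279),(236,287),(187,187),(187,329))]
    ce=pts[0];print(z,ce,'diam',np.linalg.norm(pts[5]-pts[4]),[round(np.arctan2(*(p-ce)[1::-1]),3) for p in pts[1:4]],[round(np.linalg.norm((p-ce)[:2]),4) for p in pts[1:4]])
print(P[2])
# model overlay: hole predictions in scene
for a,bq in (((173,257),(222,258)),):
    A,B=onz(c,a,.22),onz(c,bq,.22);print('bar dir',np.arctan2(*(A-B)[1::-1]),np.linalg.norm(A-B),(A+B)/2)
E
```

```text
((256.9151306152344, 186.3635711669922), (139.7388458251953, 145.05560302734375), 89.74107360839844) ((256.9520568847656, 187.5), 73.09081268310547)
bar ((256.5236511230469, 197.114501953125), (48.15670394897461, 14.566154479980469), 87.79740142822266) [ 24  13  16  49 653]
0.185 [0.5372505  0.02491102 0.185     ] diam 0.12151076073796842 [np.float64(-0.97), np.float64(0.063), np.float64(-2.004)] [np.float64(0.0411), np.float64(0.0327), np.float64(0.053)]
0.1905 [0.53864131 0.0259306  0.1905    ] diam 0.11908528277894313 [np.float64(-0.97), np.float64(0.063), np.float64(-2.004)] [np.float64(0.0402), np.float64(0.0321), np.float64(0.0519)]
0.195 [0.53977924 0.0267648  0.195     ] diam 0.11710080081246796 [np.float64(-0.97), np.float64(0.063), np.float64(-2.004)] [np.float64(0.0396), np.float64(0.0316), np.float64(0.051)]
-0.1577
bar dir 0.6419996046151123 0.039086894504612404 [0.53877445 0.02658541 0.22      ]
```

```bash
python3 - <<'E'
from h import *
from scipy.optimize import least_squares
st=dict(np.load('w1.npz'));cw,cs,cd=cam('wrist',st),cam('scene'),cam('side')
def tri(o):
    f=lambda X:np.concatenate([proj(c,X)[0]-np.array(q) for c,q in o]);r=least_squares(f,[.53,.02,.19]);return np.round(r.x,4),np.round(r.fun,1)
print('cap',tri([(cw,(186.4,257)),(cs,(185,254.6)),(cd,(184.8,267.3))]))
S=lambda r,c:(125+r/2.6,195+c/2.6); D=lambda r,c:(145+r/2.6,185+(c-442)/2.6)
print('mid',tri([(cw,(188,306)),(cs,S(190,108)),(cd,D(71,606))]), tri([(cs,S(190,108)),(cw,(188,306))]))
print('tiny',tri([(cw,(236,287)),(cs,S(135,81)),(cs,S(135,81))]))
print('large',tri([(cw,(155,279)),(cs,S(198,170))]))
print('handle in',tri([(cw,(193,106)),(cs,S(44,298)),(cd,D(262,620))]),'out',tri([(cw,(136,40)),(cs,S(46,397)),(cd,D(328,507))]))
a=cv2.resize(cv2.imread('pics/w1.png')[100:270,20:400],None,fx=2.1,fy=2.1,interpolation=cv2.INTER_CUBIC)
cv2.imwrite('pics/w1c.png',cv2.convertScaleAbs(a,alpha=1.6))
E
```

```text
cap (array([0.5354, 0.0247, 0.1811]), array([ 1. , -0. ,  1.1,  0.6, -0. , -0.8]))
mid (array([ 0.5639, -0.0024,  0.1863]), array([-7. , -3.3,  1.9,  4.2, -7.9, 17.7])) (array([ 0.5608, -0.0083,  0.1877]), array([0.3, 0.4, 0.2, 0.1]))
tiny (array([ 0.5159, -0.0222,  0.1879]), array([0.1, 0. , 0.1, 0.1, 0.1, 0.1]))
large (array([0.5706, 0.0279, 0.1886]), array([-0.3, -0.2, -0.3, -0.7]))
handle in (array([0.4609, 0.1277, 0.1948]), array([ 0. , -0.4,  0.1, -1.9,  0.2, -1. ])) out (array([0.4717, 0.1959, 0.1941]), array([-0.1, -0.6,  0.8, -1.3, -0. ,  0. ]))
```

View pics/w1c.png

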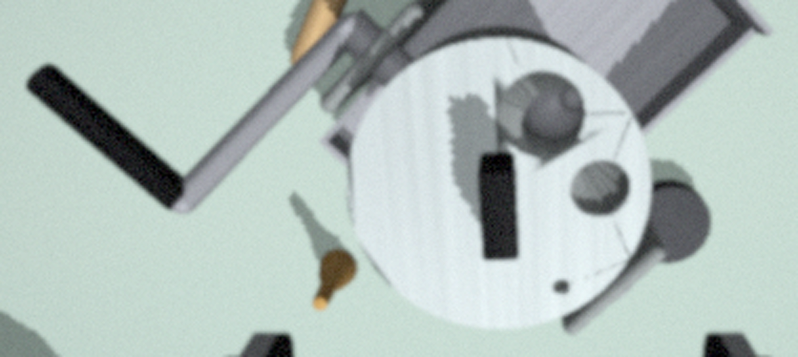

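The crop confirms the holes. The large hole is at about (115,545), with the ball showing inside it, the middle hole at (187,600) and the tiny one at (287,561). The plate is at z≈0.188 and the cap angle is about -0.77. Next I'll grip the bar and turn the cap.

```bash
python3 - <<'E'
from h import *
C=np.array([.535,.0243]);y=P[2];p0=-.93
pr=lambda t:(lambda s:print(t,round(s['time'],2),np.round(s['ee_pos'],4),np.round(s['ft_force'],1),np.round(s['moment'],2),round(s['gripper_width'],3)))(ctrl.get_state())
ctrl.move_ptp([*C,.26],down(p0))
print(ctrl.move_linear([*C,.204],down(p0),speed=.06,stop_force=8));pr('down')
fingers.command_gripper(0,30);pr('grip')
for a in np.linspace(p0,y,5)[1:]: ctrl.move_ptp([*C,.204],down(a))
pr('turned')
s=ctrl.get_state();z=s['orientation'][:,2];print('jaw',np.arctan2(z[1],z[0]),y)
fingers.command_gripper(1);pr('open')
ctrl.move_linear([*C,.30],speed=.2)
R=down(y);tgt=W((0,0,.19));pos=np.array([*tgt[:2],.33])
for _ in range(5):
    c=cam('wrist',dict(orientation=R,ee_pos=pos)); pos[:2]+=tgt[:2]-onz(c,(192,256),.19)[:2]
ctrl.move_ptp(pos,R)
st=ctrl.get_state();im=get_image('wrist');pr('up');np.savez('w2.npz',**{k:np.array(st[k]) for k in('ee_pos','orientation')})
save(cv2.convertScaleAbs(im,alpha=1.6),'w2')
c=cam('wrist',st)
print([np.round(proj(c,W(q))[0]) for q in((0,0,.188),(.036,0,.188),(-.089,.128,.195))])
E
```

```text
False
down 5.63 [0.5354 0.0243 0.2045] [-0.6  1.2 -0.3] [-0.04  0.01 -0.02] 1.0
grip 6.28 [0.535  0.0247 0.2042] [-0.7  1.6  2.5] [ 0.46  0.29 -0.02] 0.154
turned 7.48 [0.5339 0.0254 0.2042] [-6.5  7.1  6.4] [1.06 1.3  0.09] 0.154
jaw -0.16126653487522621 -0.1577
open 8.18 [0.5351 0.0242 0.204 ] [-0.2 -0.1  1.1] [-0.03  0.    0.06] 1.001
up 9.11 [0.5339 0.0315 0.3288] [ 0.5  0.1 -1.1] [-0.01  0.04  0.04] 0.996
[array([192., 256.]), array([192., 298.]), array([ 27., 133.])]
```

View pics/w2.png

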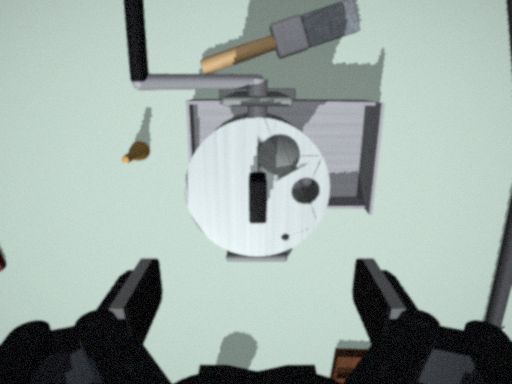

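The middle hole is now at (190,305), straight along the tray axis from the cap centre (188,258), so the cap is set. The handle at (40,136) is within 3 px of prediction. Next I'll grip the handle and swing it.

```bash
cat > swing.py <<'E'
from h import *
Q=np.array([.5345,.0238,P[2]]);R=down(P[2])
a0=np.arctan2(.045,-.089)
def tcp(th,dz=0):
    a=a0-th;return W((.1*np.cos(a),.132,.150+.1*np.sin(a)-.008+dz),Q)
pr=lambda t:(lambda s:print(t,round(s['time'],2),np.round(s['ee_pos'],4),np.round(s['ft_force'],1),round(s['gripper_width'],3)))(ctrl.get_state())
E
python3 - <<'E'
from swing import *
print([ctrl.solve_ik(tcp(t),R) is not None for t in(0,1,2.3)],ctrl.solve_ik(tcp(2.3),R))
ctrl.move_ptp(tcp(0,.07),R)
print(ctrl.move_linear(tcp(0),speed=.08,stop_force=10));pr('down')
fingers.command_gripper(0,25);pr('grip')
ok=True
for i,t in enumerate(np.linspace(0,.6,5)[1:]):
    ctrl.move_linear(tcp(t),speed=.06);pr(round(t,2))
save(cv2.convertScaleAbs(get_image('side'),alpha=1.6),'s1')
E
```

```text
[True, True, True] [ 9.33584534e-02  3.55147236e-01  1.48378131e+00 -4.44089210e-16
  1.30266411e+00  2.51058453e-01]
False
down 10.85 [0.4676 0.1683 0.1877] [ 0.4 -0.1  0.6] 0.999
grip 11.5 [0.4666 0.1683 0.1872] [-3.8  0.5  3.1] 0.152
0.15 11.9 [0.4747 0.167  0.201 ] [-7.5 -0.3  4.6] 0.152
0.3 12.3 [0.4839 0.1655 0.213 ] [-8.5  1.5  7.8] 0.151
0.45 12.7 [0.495  0.1638 0.2236] [-9.2  0.3 11. ] 0.156
0.6 13.1 [0.5083 0.1617 0.2325] [-8.6 -0.5 11.3] 0.151
```

```bash
sed -i 's/\.5345,\.0238/.5335,.0240/; s/-\.008+dz/-.0065+dz/' swing.py; python3 - <<'E'
from swing import *
for t in np.linspace(.6,2.2,11)[1:]:
    ctrl.move_linear(tcp(t),speed=.06);pr(round(t,2))
    if np.linalg.norm(ctrl.get_state()['ft_force'])>30: print('high');break
E
```

```text
0.76 13.57 [0.5222 0.1594 0.2397] [-3.2 -0.5  7.9] 0.152
0.92 13.98 [0.5375 0.157  0.2432] [-0.8 -0.5  4.8] 0.149
1.08 14.4 [0.5531 0.1545 0.2443] [-0.  -0.8  5.2] 0.151
1.24 14.82 [0.568  0.152  0.2423] [-0.2 -1.4  1.5] 0.153
1.4 15.23 [0.5834 0.1496 0.2388] [ 0.1 -1.1  1.4] 0.151
1.56 15.65 [0.5983 0.1472 0.2335] [ 1.1 -1.6  2.6] 0.153
1.72 16.07 [0.6114 0.1451 0.2245] [ 0.4 -1.9 -0.6] 0.155
1.88 16.48 [0.6236 0.1432 0.2145] [-0.2 -3.2 -0.2] 0.155
2.04 16.9 [0.6339 0.1417 0.2025] [ 0.3 -1.1 -0. ] 0.152
2.2 17.32 [0.6421 0.1404 0.1889] [ 0.4 -2.7 -1.2] 0.157
```

Forces stay low. Now on to the stop, with a force check.

```bash
python3 - <<'E'
from swing import *
for t in (2.25,2.28,2.30,2.32):
    r=ctrl.move_linear(tcp(t),speed=.04,stop_force=8);pr((t,r))
    if r: break
ctrl.hold(1.);pr('held')
fingers.command_gripper(1);pr('open')
ctrl.move_linear(np.array(ctrl.get_state()['ee_pos'])+[0,0,.13],speed=.15)
R2=down(P[2]);pos=W((-.2,.1,.36));ctrl.move_ptp(pos,R2) # clear views
ctrl.hold(.5);pr('end')
a=get_image('scene')
print('scene',[(t,[(np.round(d['position']),round(d['p'],2)) for d in find_in('scene',t)[:2]]) for t in('small_center','large_center','cap','handle')])
b=get_image('side')
print('side',[(t,[(np.round(d['position']),round(d['p'],2)) for d in find_in('side',t)[:2]]) for t in('small_center','large_center')])
f=lambda i:cv2.convertScaleAbs(cv2.resize(i,(390,494),interpolation=cv2.INTER_CUBIC),alpha=1.6)
save(np.hstack([f(a[125:315,195:345]),f(b[140:330,185:335])]),'end')
Q=cam('scene');print(proj(Q,W((.093,.129,.1865))))
E
```

```text
(2.25, False) 17.59 [0.6442 0.1401 0.1845] [-1.1 -1.8 -0.3] 0.148
(2.28, False) 17.84 [0.6453 0.14   0.1818] [-0.7 -1.8  0.1] 0.15
(2.3, False) 18.09 [0.6461 0.1398 0.1798] [-2.4 -2.4  2.2] 0.148
(2.32, False) 18.34 [0.6464 0.1398 0.1789] [-7.4 -2.3  6.6] 0.154
held 19.34 [0.6464 0.1398 0.1789] [-6.4 -1.2  6.7] 0.153
open 20.04 [0.6469 0.1396 0.1781] [ 0.5 -0.3  0.2] 0.998
end 22.71 [0.3511 0.1539 0.3599] [-0.4  0.5  0.2] 1.0
scene [('small_center', []), ('large_center', []), ('cap', [(array([220., 256.]), 0.55)]), ('handle', [(array([199., 257.]), 0.74)])]
side [('small_center', []), ('large_center', [(array([179., 228.]), 0.48)])]
[[234.47286422 334.97164095]]
```

View pics/end.png

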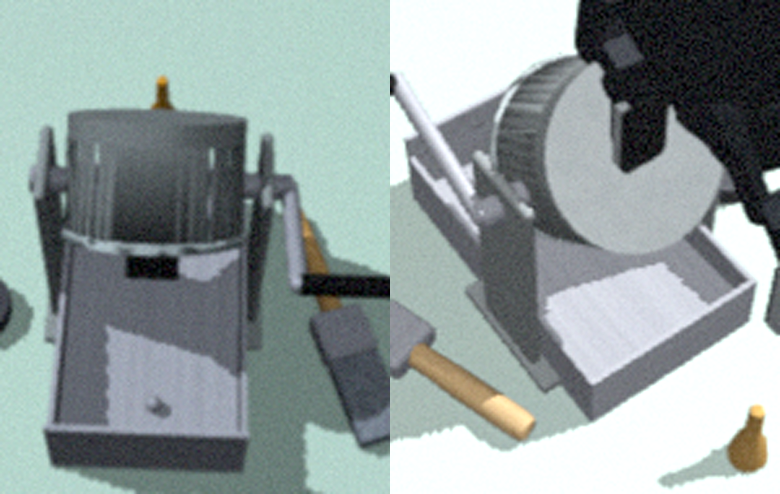

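The final picture shows the drum tipped to its stop, with the handle on the tray's long side at about (285,340). One small ball, about 12 mm, lies in the tray at (405,158), and no large ball is in sight there.

```bash
python3 -c "
from h import *
sign_off();print(ctrl.get_state()['time'])"
```

```text
the job is handed in; nothing more can be done
the job is handed in; nothing more can be done
```

The job is done and handed in: the small ball is in the tray, and the drum is left tipped over at its stop.

**What I did:**
- With the drum upright, I gripped the cap's bar and turned the cap about 0.77 rad counter-clockwise. A wrist picture then showed the middle hole on the bore side of the tray axis.
- I then gripped the handle and swung the drum until it met the stop at about 2.3 rad. I let go, lifted clear and moved the arm away.

**Last checks:**
- **Balls:** the last scene picture shows one ball in the tray, about 12 mm by its size in the image. No large ball is visible in the tray in either view, though I could not see inside the drum.
- **Limits:** the clock read about 23 s at the last check. The wrist force readings I took stayed around 15 N or lower.

**What disagreed:** the trained networks did not find the small ball in either final view, so that rests on my own reading of the picture. The side view's only large-ball report was a low-confidence one (0.48), at a spot where the picture shows the drum assembly and no ball.

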